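# Make up two component kits at the assembly bench

## Robot

A 6-joint arm with a two-finger parallel gripper is mounted at the origin on the work surface. World frame = base frame: x ahead of the robot, y to its left, z up, the work surface at z = 0. Lengths are in m, angles in rad, forces in N, time in s.
With the tool pointing down it reaches from about 0.4 to 0.825 m from the base axis. Payload 7 kg.
Tool frame: the origin (TCP) lies midway between the tips of the shut fingers; the grasp point (between the pads) lies 19 mm behind it; z points along the fingers, y is the line along which they close (so a half turn about z gives the same grasp; the last joint's range is limited). The gripper opens to 88 mm and grips with 3 to 60 N. Pads are 19 mm wide; open, the fingers measure 130 mm over their backs; the gripper's body (78 mm by 193 mm) begins 47 mm behind the grasp point.
Start: joints at [-1.028, 0.359, 0.012, 0, -1.224, -0.288], TCP at [0.17, -0.653, 0.202] pointing down, gripper open.
Joint ranges: [-3.07, 3.07], [-1.43, 2.12], [-1.02, 1.25], [-3.03, 1.67], [-3.05, -0], [-3.03, 3.03]. Speed limits (rad/s): [2.39, 2.39, 3.01, 3.14, 3.14, 3.14].

## Interface

Orientations are given as [roll, pitch, yaw] about the fixed x, y, z axes, in that order (R = Rz(yaw) Ry(pitch) Rx(roll)).
In Python, from station import get_state, grab_frame, calibration, job_done, boxes_of, regions_of, spot_point gives the robot as it stands. The module is installed in compiled form; this text tells all that it offers.
- The arm moves only by the tool arm_command, never from a script. Its argument "commands" is a list of rows, each an object of numbers: "tx", "ty", "tz": the shift along the tool's x, y, z each as a share of 25 cm, from -1 to 1; "twist": the turn about the tool's z as a share of 180 degrees, from -1 to 1. A call has exactly 8 rows; each row is the pose to reach, as a shift and turn from the pose commanded when the call began, along the tool's axes at that moment, turning the shorter way round; what a row does not reach only later rows make up. A row lasts 1/12 s, in which the tool goes at most 41.7 mm and 7.16 degrees, less where a joint would pass 70% of its speed; a pose out of reach is approached as far as the arm can. A call with a number of a shift or a turn outside -1 to 1 is refused whole. A call with a gripper value outside its range is refused whole. "claw" is the opening, from 0 (shut) to 1 (fully open), set as the call begins (left out, the last holds). The fingers move at their own pace and stop on an object; "grip_force" is the grip in N (left out, the last holds). Time passes only in rows, so rows that repeat a pose let the fingers close, or fill a call up. It gives the time, the measured TCP pose, the force, the opening and the grip force at its end, in the units of the state.
- get_state(): the state, without advancing time (a new reading comes with each control period).
- grab_frame(name): name is "scene" or "top" or "wrist"; returns the picture (480x640x3 uint8, red, green, blue); there is no depth.
- calibration(name): a dict with "camera_matrix" (3x3 intrinsics, pixels), "extrinsics" (4x4, takes a point from camera to world coordinates). Camera axes: x right, y down, z forward; pixel columns grow to the right and rows downward; lengths in m; the calibration is good to about 2 mm. A picture is of the moment at which its call begins: read the wrist's pose just before it. calibration takes no time and is no camera call; for the wrist camera it gives the pose at the moment of the call.
- job_done(): hands the job in; it is judged then, once.
Trained networks look in the newest picture that a camera, given by its name, has taken for a name from the list of things; names that differ only in an ending like _2 or _b are one class to them, and where a whole thing is asked for, a point or a joint stands for the part that bears it (a point fixed in the world has none). Each returns a list of dicts, best first, with "score" (0 to 1); they miss things now and then, are a little off and sometimes report something else, mostly with a low value. They report only what shows in the picture. A call takes as long as a camera call. They do not tell look-alikes from the thing itself.
- boxes_of(query, camera): "rect" ([left, top, right, bottom] in pixels, round what is visible of it).
- regions_of(query, camera): "region" (480x640 bool, what is visible of it) and "rect" ([left, top, right, bottom] in pixels, round what is visible of it).
- spot_point(query, camera): "uv" ([column, row] in pixels: a listed point, or the origin of a listed thing).
The state is a dict: "t": time; "q": joint angles; "qd": joint speeds; "joint_efforts": joint torques, N m; "eef_pos": TCP position; "ee_rot": TCP orientation; "force": force on the tool from outside, world axes, zero at the start; "moment": the same for the moment, N m; "width": finger opening in m; "gripper_force": force on a finger pad.
Only numpy, scipy, OpenCV 4.12 (cv2) and the standard library are available. Lean on these libraries where they do the work, as an engineer would, in place of code of your own. Each camera call takes 0.05 s, during which the arm holds its last target. There are 200 camera calls.

## Task

Make up the two kits for the next boards. In the black tray with three pockets, stand the transformer in the middle pocket and the two capacitors in the end pockets, one in each, whichever way round; in the tray with two pockets, put the long heat sink in one and the ring-shaped choke in the other. Set every part down upright on the floor of its pocket (do not drop or throw it), and leave the short heat sink, the tape roll and the cup where they are.

Things in the scene. Friction and masses are not known exactly. Their poses are not given: they have to be found in the camera images.
- tray3: Black kit tray, its rims scuffed grey, with three pockets in a row, 208 x 72 mm and 12 mm high, fixed to the bench. Origin at the centre of its underside; x runs along the row (long side), z up. The pockets are 64 x 64 mm inside, centred at x = -68, 0 and +68 mm, y = 0; walls 4 mm thick, rim and dividers all 12 mm high, pocket floor 3 mm above the bench.
- tray2: Black kit tray, its rims scuffed grey, with two pockets in a row, 160 x 82 mm and 12 mm high, fixed to the bench. Origin at the centre of its underside; x runs along the row (long side), z up. The pockets are 74 x 74 mm inside, centred at x = -39 and +39 mm, y = 0; walls 4 mm thick, rim and divider 12 mm high, pocket floor 3 mm above the bench.
- transformer: Small mains transformer: an upright dark steel core 40 (x) x 24 (y) x 40 mm (z), with a pale winding with copper bands, 24 mm wide in x, that bulges out to 36 mm in y over heights 7 to 33 mm. The two bare end faces of the core, 40 mm apart along x, are flat and good to grip. 0.14 to 0.28 kg. Origin at the centre of its underside, z up. 
- tall_cap: Tall can capacitor: upright black cylinder, 30 mm in diameter, 55 mm high, bright aluminium top with a cross. 50 g. Origin at the centre of its underside, z up. 
- flat_cap: Squat can capacitor: upright black cylinder, 40 mm in diameter, 30 mm high, bright aluminium top with a cross. 45 g. Origin at the centre of its underside, z up. 
- long_sink: Long finned aluminium heat sink, 54 mm long (x), 24 mm wide (y), 30 mm high (z), fins upright and running along its length; grip across the 24 mm width. About 60 g. Origin at the centre of its underside, z up. 
- short_sink: Short heat sink of the same section: 28 mm long (x), 24 mm wide (y), 30 mm high. Not needed in either kit; it stays where it is. Origin at the centre of its underside, z up. 
- choke: Ring-shaped (toroidal) copper-wound choke lying flat, 42 mm outside diameter, hole 20 mm, 26 mm high. 80 g. Origin at the centre of its underside, z up. 
- tape: Bystander: cream roll of tape lying flat beyond the stock, 64 mm in diameter, 25 mm high, loose. Origin at the centre of its underside, z up. 
- cup: Bystander: small empty clear plastic cup, rim 60 mm in diameter, 60 mm high, loose, beyond the stock. Origin at the centre of its underside, z up. 
There are look-alikes about, which are no part of the job. What is shaped like the tray2 but red is not meant.

How it is judged:
At the end, for the whole second after the job is handed in: Three-pocket tray: transformer in the middle, one capacitor in each end pocket. Two-pocket tray: long heat sink and choke, one per pocket. Each part's centre within 28 mm (two-pocket tray 33 mm) of its pocket's centre in tray x and y, under 6 mm up, upright within 0.15 rad, at rest (x of transformer in the frame of tray3 between -0.028 and 0.028 m and y of transformer in the frame of tray3 between -0.028 and 0.028 m and (((x of tall_cap in the frame of tray3 between 0.04 and 0.096 m and y of tall_cap in the frame of tray3 between -0.028 and 0.028 m) and (x of flat_cap in the frame of tray3 between -0.096 and -0.04 m and y of flat_cap in the frame of tray3 between -0.028 and 0.028 m)) or ((x of tall_cap in the frame of tray3 between -0.096 and -0.04 m and y of tall_cap in the frame of tray3 between -0.028 and 0.028 m) and (x of flat_cap in the frame of tray3 between 0.04 and 0.096 m and y of flat_cap in the frame of tray3 between -0.028 and 0.028 m))) and (((x of long_sink in the frame of tray2 between 0.006 and 0.072 m and y of long_sink in the frame of tray2 between -0.033 and 0.033 m) and (x of choke in the frame of tray2 between -0.072 and -0.006 m and y of choke in the frame of tray2 between -0.033 and 0.033 m)) or ((x of long_sink in the frame of tray2 between -0.072 and -0.006 m and y of long_sink in the frame of tray2 between -0.033 and 0.033 m) and (x of choke in the frame of tray2 between 0.006 and 0.072 m and y of choke in the frame of tray2 between -0.033 and 0.033 m))) and z of each of tall_cap, flat_cap, transformer in the frame of tray3 below 0.006 m and angle between each of tall_cap, flat_cap, long_sink, transformer, choke's own z axis and vertical below 0.15 rad and linear speed of each of tall_cap, flat_cap, long_sink, transformer, choke below 0.02 m/s and z of each of long_sink, choke in the frame of tray2 below 0.006 m); the robot touches nothing.
It fails at once if the short heat sink is moved more than 30 mm (distance of short_sink from where it was at the start of the episode above 0.03 m).
It fails at once if the tape roll is moved more than 30 mm (distance of tape from where it was at the start of the episode above 0.03 m).
It fails at once if the cup is moved more than 30 mm (distance of cup from where it was at the start of the episode above 0.03 m).
It fails at once if a kit part is dropped or thrown (moves faster than 0.7 m/s with no finger on it) ((linear speed of tall_cap above 0.7 m/s and contact force between tall_cap and the fingers below 0.05 N) or (linear speed of flat_cap above 0.7 m/s and contact force between flat_cap and the fingers below 0.05 N) or (linear speed of long_sink above 0.7 m/s and contact force between long_sink and the fingers below 0.05 N) or (linear speed of transformer above 0.7 m/s and contact force between transformer and the fingers below 0.05 N) or (linear speed of choke above 0.7 m/s and contact force between choke and the fingers below 0.05 N)).
It also fails if it takes over 115 s, if anything falls off the work surface, if the arm or the gripper's body presses on something with over 40 N, if the wrist force passes 120 N, or if a joint passes its speed limit or range.

## Working session

There is one attempt and no reset: what is moved stays moved. The work goes in short steps, Python scripts to look and compute and a tool call to move; the robot and the scene stay as the last step left them, time stands still between calls to the robot, and variables do not carry over. Pictures are saved under pics/ and viewed, at most 14 in all, crops included, and the job is handed in when it is done.

Besides the shell and the picture viewer there is one more tool, called after "Request:" in YAML: its name, and indented under it one key for each argument. arm_command: Moves the arm, as the interface text tells. Shift numbers are shares of 25 cm and turn numbers shares of 180 degrees, none past 1 either way. Its arguments: {"type":"object","properties":{"commands":{"type":"array"},"claw":{"type":"number"},"grip_force":{"type":"number"}},"required":["commands"]}

```bash
mkdir -p pics; cat > h.py <<'E'
import numpy as np, cv2
from station import *
def save(name,fn):
    im=grab_frame(name); cv2.imwrite('pics/'+fn,im[:,:,::-1]); return im
def ray(uv,cam,z):
    c=calibration(cam);K=np.array(c['camera_matrix']);T=np.array(c['extrinsics'])
    d=T[:3,:3]@np.linalg.solve(K,[uv[0],uv[1],1.]);o=T[:3,3]
    return o+d*(z-o[2])/d[2]
E
python3 - <<'E'
from h import *
s=get_state();print({k:np.round(s[k],3).tolist() for k in s})
save('top','top0.png');save('scene','scene0.png')
for n in ['tray3','tray2','transformer','tall_cap','flat_cap','long_sink','short_sink','choke','tape','cup']:
    for r in spot_point(n,'top')[:3]:
        print(n,round(r['score'],2),np.round(r['uv']),np.round(ray(r['uv'],'top',0),3))
c=calibration('top');print(np.round(c['extrinsics'],3).tolist(),np.round(c['camera_matrix']).tolist())
E
```

```text
{'t': 0.0, 'q': [-1.028, 0.359, 0.011, -0.0, -1.224, -0.288], 'qd': [-0.0, -0.002, -0.002, 0.002, 0.001, -0.001], 'joint_efforts': [-0.0, -58.272, 29.306, 6.997, 0.007, -0.0], 'eef_pos': [0.17, -0.653, 0.201], 'ee_rot': [3.14, -0.0, -2.887], 'force': [-0.361, -0.128, 0.439], 'moment': [-0.022, 0.004, -0.058], 'gripper_force': 0.0, 'width': 0.088}
tray3 0.97 [136. 282.] [0.454 0.494 0.   ]
tray3 0.89 [203. 148.] [0.787 0.361 0.   ]
tray3 0.82 [462. 278.] [ 0.483 -0.271  0.   ]
tray2 0.97 [136. 282.] [0.454 0.494 0.   ]
tray2 0.89 [203. 148.] [0.787 0.361 0.   ]
tray2 0.82 [462. 278.] [ 0.483 -0.271  0.   ]
transformer 0.58 [397. 216.] [ 0.629 -0.116  0.   ]
tall_cap 0.71 [346. 219.] [0.617 0.005 0.   ]
tall_cap 0.19 [463. 276.] [ 0.49  -0.273  0.   ]
flat_cap 0.74 [340. 276.] [0.481 0.017 0.   ]
long_sink 0.63 [219. 254.] [0.524 0.305 0.   ]
long_sink 0.51 [301. 217.] [0.619 0.113 0.   ]
short_sink 0.48 [299. 221.] [0.61  0.118 0.   ]
choke 0.65 [294. 279.] [0.471 0.125 0.   ]
tape 0.67 [291. 158.] [0.768 0.143 0.   ]
cup 0.89 [384. 150.] [ 0.794 -0.086  0.   ]
cup 0.47 [222. 253.] [0.528 0.299 0.   ]
[[0.027, -0.986, 0.164, 0.388], [-1.0, -0.028, -0.006, 0.077], [0.01, -0.164, -0.986, 1.057], [0.0, 0.0, 0.0, 1.0]] [[449.0, 0.0, 319.0], [0.0, 449.0, 240.0], [0.0, 0.0, 1.0]]
```

View pics/top0.png

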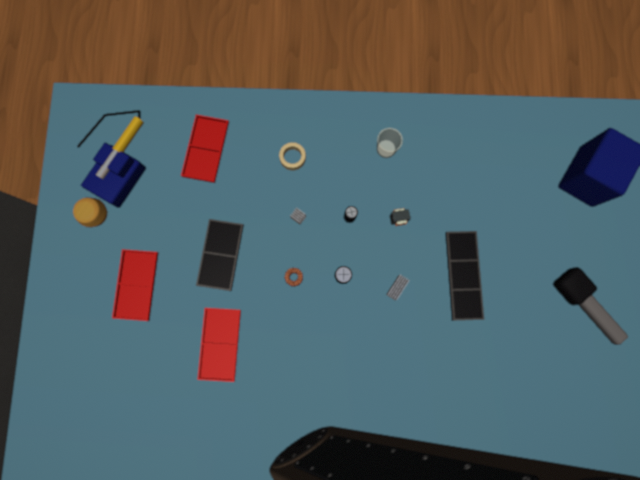

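View pics/scene0.png

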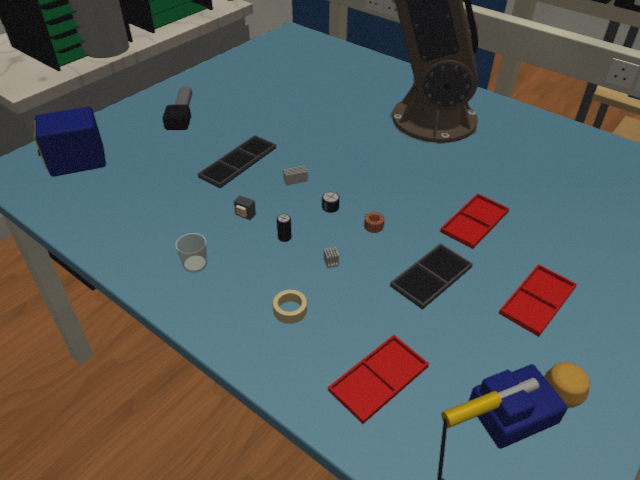

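The top view shows the black two-pocket tray at (220,255) and the black three-pocket tray at (464,276). The red look-alike trays are at (206,148), (136,286) and (220,345).

Things that could be confused:
- **Long and short sinks:** the long one is at (398,287), the short one at (298,215).
- **Tall and flat caps:** the tall one is at (351,213), the flat one at (343,274).
- **Rings:** the choke is at (293,277), the tape at (291,155).
- **Transformer:** at (401,216).

Next I'll measure by segmentation and check one close crop.

```bash
cat > m.py <<'E'
from h import *
im=cv2.imread('pics/top0.png')
hsv=cv2.cvtColor(im,cv2.COLOR_BGR2HSV)
bg=np.median(im[300:400,300:420].reshape(-1,3),0)
P={'tray3':((464,276),.012,34,60),'tray2':((220,255),.012,38,50),'transformer':((401,216),.036,16,16),'tall_cap':((351,213),.05,14,14),'flat_cap':((343,274),.03,16,16),'long_sink':((398,287),.03,18,18),'short_sink':((298,215),.03,16,16),'choke':((293,277),.026,16,16)}
for n,((u,v),z,a,b) in P.items():
    y0,x0=v-b,u-a
    c=im[y0:v+b,x0:u+a].astype(float)
    m=(np.abs(c-bg).max(2)>28).astype(np.uint8)
    k,l,st,_=cv2.connectedComponentsWithStats(m)
    i=1+np.argmax(st[1:,4]); pts=np.argwhere(l==i)[:,::-1]+[x0,y0]
    w=np.array([ray(p,'top',z)[:2] for p in pts.astype(float)])
    r=cv2.minAreaRect((w*1000).astype(np.float32))
    print(n,len(pts),np.round(r[0],1),np.round(r[1],1),round(r[2],1))
cv2.imwrite('pics/crop0.png',cv2.resize(im[130:330,190:490],None,fx=2.66,fy=2.66,interpolation=cv2.INTER_CUBIC))
E
python3 m.py
```

```text
tray3 2905 [ 490.8 -270.8] [207.9  76.5] 3.1Traceback (most recent call last):
  File "m.py", line 12, in <module>
    w=np.array([ray(p,'top',z)[:2] for p in pts.astype(float)])
                ~~~^^^^^^^^^^^
  File "h.py", line 6, in ray
    c=calibration(cam);K=np.array(c['camera_matrix']);T=np.array(c['extrinsics'])
ValueError: time passes only in moves, steps and waits
```

Calibration is being called once per pixel, so I'll cache it for the fixed camera.

```bash
sed -i 's/^def ray/_c={}\ndef ray/; s/c=calibration(cam);K/c=_c.setdefault(cam,None) or calibration(cam);_c[cam]=c;K/' h.py
python3 m.py
```

```text
tray3 2905 [ 490.8 -270.8] [207.9  76.5] 3.1
tray2 2456 [522.7 300.5] [ 84.6 160.1] 82.8
transformer 307 [ 619.6 -116.2] [40.5 49.1] 1.7
tall_cap 174 [616.9   0.7] [29.8 37.9] 65.1
flat_cap 237 [481.3  13.7] [39. 39.] 1.6
long_sink 57 [ 461.4 -107.9] [14.8 48.7] 58.3
short_sink 119 [616.  120.3] [28.3 28. ] 55.7
choke 243 [472.8 126.9] [41.3 41.3] 1.6
```

View pics/crop0.png

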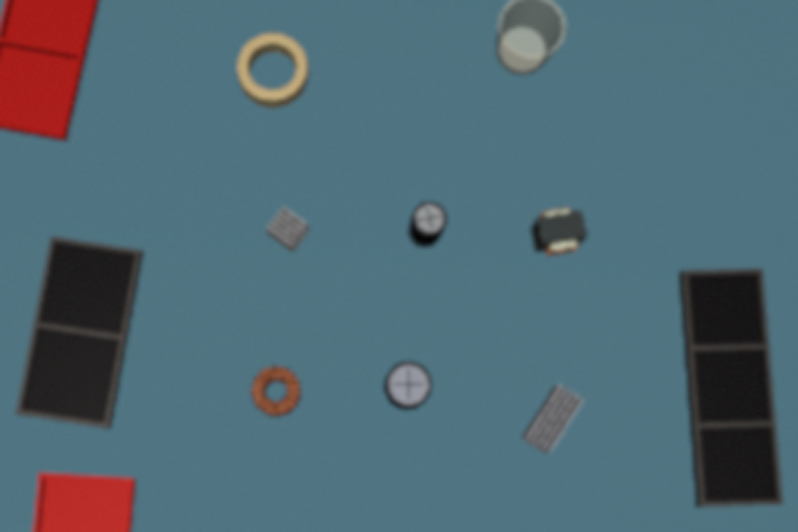

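The crop confirms the choices: the long sink at crop (553,418) is about twice the length of the short one at (288,228), and the transformer's steel ends face left and right. I'll write a move helper and start.

```bash
cat >> h.py <<'E'
def mv(x,y,z,yaw,p0=None):
    """print shares of the shift/turn to a tool-down pose (yaw deg)"""
    s=get_state(); p=np.array(s['eef_pos']); a=s['ee_rot'][2]
    if p0: p=np.array(p0[:3]);a=np.radians(p0[3])
    d=np.array([x,y,z])-p
    t=np.array([d[0]*np.cos(a)+d[1]*np.sin(a), d[0]*np.sin(a)-d[1]*np.cos(a), -d[2]])/.25
    w=-((yaw-np.degrees(a)+180)%360-180)/180
    print('from',np.round(p,4),round(np.degrees(a),1),'-> tx ty tz twist',np.round(t,3),round(w,4),'dist',round(np.linalg.norm(d),3))
E
python3 - <<'E'
from h import *
mv(0.60,-0.10,0.22,-176.9)
print(ray((397.9,287.1),'top',.03))
E
```

```text
from [ 0.1701 -0.6532  0.2018] -165.4 -> tx ty tz twist [-2.222  1.708 -0.073] 0.0639 dist 0.701
[ 0.45600505 -0.11320749  0.03      ]
```

Request:
arm_command:
  commands:
    - {"tx":-0.15,"ty":0.12,"tz":-0.01}
    - {"tx":-0.3,"ty":0.24,"tz":-0.02}
    - {"tx":-0.45,"ty":0.36,"tz":-0.03}
    - {"tx":-0.6,"ty":0.48,"tz":-0.04}
    - {"tx":-0.75,"ty":0.58,"tz":-0.05}
    - {"tx":-0.9,"ty":0.69,"tz":-0.06}
    - {"tx":-1,"ty":0.77,"tz":-0.07}
    - {"tx":-1,"ty":0.77,"tz":-0.07}
  claw: 1
  grip_force: 20

```text
invalid input
```

Request:
arm_command:
  commands:
    - {"tx":-0.15,"ty":0.12}
    - {"tx":-0.3,"ty":0.24}
    - {"tx":-0.45,"ty":0.36}
    - {"tx":-0.6,"ty":0.48}
    - {"tx":-0.75,"ty":0.58}
    - {"tx":-0.9,"ty":0.69}
    - {"tx":-1,"ty":0.77,"twist":0.03}
    - {"tx":-1,"ty":0.77,"twist":0.064}

```text
invalid input
```

```bash
python3 - <<'E'
from h import *
s=get_state();print(s['t'],s['eef_pos'],s['ee_rot'],s['q'])
save('wrist','w0.png')
for n in ['transformer','tall_cap','flat_cap','long_sink']:
    for r in spot_point(n,'wrist')[:1]:
        print(n,round(r['score'],2),np.round(r['uv']),np.round(ray(r['uv'],'wrist',0),3))
print(np.round(calibration('wrist')['extrinsics'],3).tolist())
mv(.62,-.116,.15,-176.9)
E
```

```text
0.6 [ 0.17010952 -0.65317667  0.20177291] [-3.14159028e+00  4.35841503e-05 -2.88683455e+00] [-1.02791379e+00  3.58567691e-01  1.18968952e-02 -4.37134007e-05
 -1.22411087e+00 -2.88109582e-01]
[[-0.252, 0.926, 0.28, 0.094], [0.968, 0.242, 0.072, -0.674], [-0.001, 0.289, -0.957, 0.386], [0.0, 0.0, 0.0, 1.0]]
from [ 0.1701 -0.6532  0.2018] -165.4 -> tx ty tz twist [-2.283  1.626  0.207] 0.0639 dist 0.703
```

View pics/w0.png

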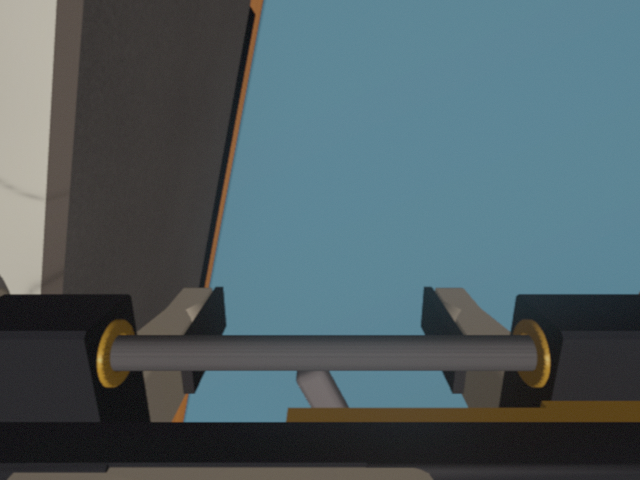

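The move was refused, probably because every row needs all its keys. The wrist view shows the fingers at rows 290-390, with bare bench ahead.

Request:
arm_command:
  commands:
    - {"tx":-0.13,"ty":0.1,"tz":-0.01,"twist":0}
    - {"tx":-0.26,"ty":0.2,"tz":-0.02,"twist":0}
    - {"tx":-0.39,"ty":0.3,"tz":-0.03,"twist":0}
    - {"tx":-0.52,"ty":0.4,"tz":-0.04,"twist":0}
    - {"tx":-0.65,"ty":0.5,"tz":-0.05,"twist":0}
    - {"tx":-0.78,"ty":0.6,"tz":-0.06,"twist":0}
    - {"tx":-0.9,"ty":0.69,"tz":-0.07,"twist":0}
    - {"tx":-1,"ty":0.77,"tz":-0.07,"twist":0}
  claw: 1
  grip_force: 20

```text
t: 1.52
eef_pos: [0.365, -0.4022, 0.2202]
ee_rot: [-3.14, 0.001, -2.886]
force: [0.7, -0.3, -0.1]
width: 0.0877
gripper_force: 0.0
```

```bash
python3 - <<'E'
from h import *
s=get_state();print(s['t'],s['eef_pos'],s['ee_rot'],s['q'])
mv(0.60,-0.10,0.22,-176.9)
E
```

```text
1.5167 [ 0.36499469 -0.40215696  0.22019922] [-3.14036645e+00  1.18329055e-03 -2.88597231e+00] [-4.72752947e-01  1.28419187e-01 -2.52677984e-01  1.37336245e-04
 -1.18799989e+00 -8.42474948e-01]
from [ 0.365  -0.4022  0.2202] -165.4 -> tx ty tz twist [-1.215e+00  9.320e-01  1.000e-03] 0.0641 dist 0.383
```

Request:
arm_command:
  commands:
    - {"tx":-0.13,"ty":0.1,"tz":0,"twist":0}
    - {"tx":-0.26,"ty":0.2,"tz":0,"twist":0}
    - {"tx":-0.39,"ty":0.3,"tz":0,"twist":0}
    - {"tx":-0.52,"ty":0.4,"tz":0,"twist":0}
    - {"tx":-0.65,"ty":0.5,"tz":0,"twist":0}
    - {"tx":-0.78,"ty":0.6,"tz":0,"twist":0}
    - {"tx":-0.9,"ty":0.69,"tz":0,"twist":0.03}
    - {"tx":-1,"ty":0.77,"tz":0,"twist":0.06}

```text
t: 2.18
eef_pos: [0.5584, -0.1523, 0.2195]
ee_rot: [-3.142, 0.001, -3.078]
force: [0.2, -0.4, -0.6]
width: 0.0877
gripper_force: 0.0
```

```bash
python3 - <<'E'
from h import *
s=get_state();print(s['t'],s['eef_pos'],s['ee_rot'])
mv(0.665,-0.07,0.22,-176.9)
E
```

```text
2.1833 [ 0.55837106 -0.1523281   0.21953238] [-3.14152544e+00  7.58111345e-04 -3.07821639e+00]
from [ 0.5584 -0.1523  0.2195] -176.4 -> tx ty tz twist [-0.447  0.302 -0.002] 0.003 dist 0.135
```

Request:
arm_command:
  commands:
    - {"tx":-0.11,"ty":0.07,"tz":0,"twist":0}
    - {"tx":-0.22,"ty":0.14,"tz":0,"twist":0}
    - {"tx":-0.33,"ty":0.21,"tz":0,"twist":0}
    - {"tx":-0.44,"ty":0.28,"tz":0,"twist":0.003}
    - {"tx":-0.45,"ty":0.3,"tz":0,"twist":0.003}
    - {"tx":-0.45,"ty":0.3,"tz":0,"twist":0.003}
    - {"tx":-0.45,"ty":0.3,"tz":0,"twist":0.003}
    - {"tx":-0.45,"ty":0.3,"tz":0,"twist":0.003}

```text
t: 2.85
eef_pos: [0.6635, -0.0729, 0.2195]
ee_rot: [-3.142, -0.0, -3.085]
force: [-1.2, -0.7, 1.1]
width: 0.0878
gripper_force: 0.0
```

```bash
python3 - <<'E'
from h import *
s=get_state();print(s['t'],s['eef_pos'],s['ee_rot'])
save('wrist','w1.png')
for n in ['transformer','tall_cap','flat_cap','long_sink','choke','short_sink']:
    for r in spot_point(n,'wrist')[:1]:
        print(n,round(r['score'],2),np.round(r['uv']),np.round(ray(r['uv'],'wrist',0),3))
np.save('w1T.npy',np.array(calibration('wrist')['extrinsics'])); print(calibration('wrist')['camera_matrix'])
E
```

```text
2.85 [ 0.66351521 -0.0728976   0.21945507] [-3.14154312e+00 -1.15512199e-04 -3.08500142e+00]
transformer 0.95 [284. 158.] [ 0.621 -0.116  0.   ]
tall_cap 0.59 [393. 162.] [ 0.62  -0.005  0.   ]
choke 0.64 [550.   9.] [0.474 0.124 0.   ]
short_sink 0.68 [514. 169.] [0.619 0.119 0.   ]
[[390.6127068    0.         323.11625823]
 [  0.         390.6127068  240.44020074]
 [  0.           0.           1.        ]]
```

View pics/w1.png

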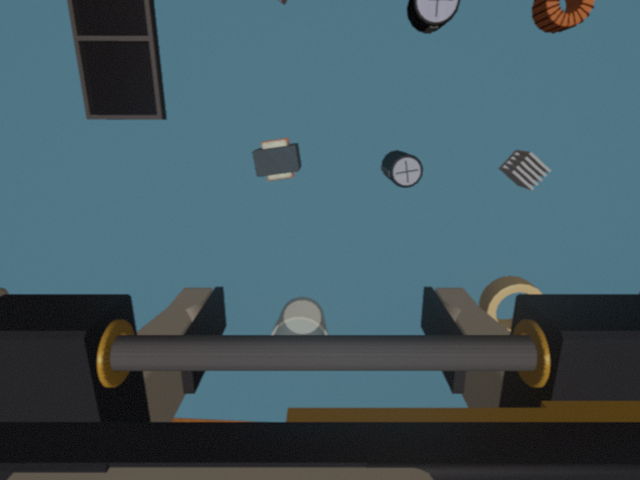

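The transformer is at (277,158) in this view, tilted slightly. The tall cap is at (405,170), the short sink at (525,169), and the cup and tape are below.

```bash
python3 - <<'E'
from h import *
im=cv2.imread('pics/w1.png')
c=im[130:190,235:315].astype(int)
m=(c.max(2)<75).astype(np.uint8)
k,l,st,_=cv2.connectedComponentsWithStats(m);i=1+np.argmax(st[1:,4])
pts=(np.argwhere(l==i)[:,::-1]+[235,130]).astype(float)
w=np.array([ray(p,'wrist',.038)[:2] for p in pts])*1000
r=cv2.minAreaRect(w.astype(np.float32));print(r,len(pts))
a=np.array([ray(p,'wrist',.04)[:2] for p in [(253,151),(298,145),(256,178),(300,170)]]);print(a.round(4).tolist(),a.mean(0))
for i,j in((0,1),(2,3)): d=a[j]-a[i];print(np.degrees(np.arctan2(d[1],d[0])),np.linalg.norm(d))
# top camera, tall cap circle refinement
print(ray((405,171),'wrist',.055),ray((437,2),'wrist',.03))
E
```

```text
((616.2285766601562, -102.7313232421875), (22.46430015563965, 8.399224281311035), 11.143377304077148) 81
[[0.6137, -0.1402], [0.6061, -0.0995], [0.6381, -0.1373], [0.6284, -0.0968]] [ 0.62156785 -0.11846021]
100.61257936932593 0.04136416231969031
103.42217492776287 0.04159445247994828
[ 0.6222347  -0.00328945  0.055     ] [0.48283914 0.01242824 0.03      ]
```

```bash
python3 - <<'E'
from h import *
mv(0.621,-0.117,0.017,-169)
E
```

```text
from [ 0.664  -0.0728  0.2197] -176.8 -> tx ty tz twist [ 0.182 -0.167  0.811] -0.0432 dist 0.212
```

Request:
arm_command:
  commands:
    - {"tx":0.09,"ty":-0.08,"tz":0.1,"twist":-0.02}
    - {"tx":0.18,"ty":-0.165,"tz":0.2,"twist":-0.043}
    - {"tx":0.182,"ty":-0.167,"tz":0.35,"twist":-0.043}
    - {"tx":0.182,"ty":-0.167,"tz":0.5,"twist":-0.043}
    - {"tx":0.182,"ty":-0.167,"tz":0.62,"twist":-0.043}
    - {"tx":0.182,"ty":-0.167,"tz":0.72,"twist":-0.043}
    - {"tx":0.182,"ty":-0.167,"tz":0.79,"twist":-0.043}
    - {"tx":0.182,"ty":-0.167,"tz":0.81,"twist":-0.043}

```text
t: 3.87
eef_pos: [0.6188, -0.1168, 0.0134]
ee_rot: [3.141, -0.005, -2.95]
force: [-0.5, -0.1, 0.1]
width: 0.0875
gripper_force: 0.0
```

Request:
arm_command:
  commands:
    - {"tx":0,"ty":0,"tz":0,"twist":0}
    - {"tx":0,"ty":0,"tz":0,"twist":0}
    - {"tx":0,"ty":0,"tz":0,"twist":0}
    - {"tx":0,"ty":0,"tz":0,"twist":0}
    - {"tx":0,"ty":0,"tz":0,"twist":0}
    - {"tx":0,"ty":0,"tz":0,"twist":0}
    - {"tx":0,"ty":0,"tz":0,"twist":0}
    - {"tx":0,"ty":0,"tz":0,"twist":0}
  claw: 0.3
  grip_force: 25

```text
t: 4.53
eef_pos: [0.6213, -0.1165, 0.0171]
ee_rot: [-3.142, 0.0, -2.95]
force: [0.6, -0.1, 0.4]
width: 0.0399
gripper_force: 0.0
```

```bash
python3 - <<'E'
from h import *
s=get_state();print(s['t'],s['width'],s['gripper_force'],s['force'])
mv(0.491,-0.271,0.10,-176.9)
E
```

```text
4.5333 0.03992056070617316 0.0 [ 0.64392657 -0.11455456  0.41870667]
from [ 0.6213 -0.1165  0.0171] -169.0 -> tx ty tz twist [ 0.629 -0.507 -0.332] 0.0439 dist 0.218
```

Request:
arm_command:
  commands:
    - {"tx":0,"ty":0,"tz":0,"twist":0}
    - {"tx":0,"ty":0,"tz":0,"twist":0}
    - {"tx":0,"ty":0,"tz":-0.03,"twist":0}
    - {"tx":0,"ty":0,"tz":-0.1,"twist":0}
    - {"tx":0,"ty":0,"tz":-0.2,"twist":0}
    - {"tx":0,"ty":0,"tz":-0.28,"twist":0}
    - {"tx":0,"ty":0,"tz":-0.33,"twist":0}
    - {"tx":0,"ty":0,"tz":-0.33,"twist":0}
  claw: 0.3

```text
t: 5.2
eef_pos: [0.6233, -0.1167, 0.1034]
ee_rot: [-3.14, 0.006, -2.949]
force: [0.7, -0.2, 0.5]
width: 0.0265
gripper_force: 0.0
```

Request:
arm_command:
  commands:
    - {"tx":0.07,"ty":-0.05,"tz":0,"twist":0}
    - {"tx":0.18,"ty":-0.14,"tz":0,"twist":0}
    - {"tx":0.3,"ty":-0.24,"tz":0,"twist":0.01}
    - {"tx":0.4,"ty":-0.32,"tz":0,"twist":0.02}
    - {"tx":0.5,"ty":-0.4,"tz":0,"twist":0.03}
    - {"tx":0.58,"ty":-0.47,"tz":0,"twist":0.044}
    - {"tx":0.629,"ty":-0.507,"tz":0,"twist":0.044}
    - {"tx":0.629,"ty":-0.507,"tz":0,"twist":0.044}

```text
t: 5.87
eef_pos: [0.4888, -0.2726, 0.0992]
ee_rot: [3.141, -0.001, -3.09]
force: [0.7, 0.1, -0.4]
width: 0.0262
gripper_force: 0.0
```

```bash
python3 - <<'E'
from h import *
s=get_state();print(s['t'],s['width'],s['gripper_force'],s['force'])
mv(0.491,-0.271,0.021,-176.9)
save('wrist','w2.png')
for r in regions_of('tray3','wrist')[:2]:
    print(r['score'],r['rect'])
E
```

```text
5.8667 0.026246040461300035 0.0 [ 0.70047713  0.11924964 -0.36301896]
from [ 0.4888 -0.2726  0.0992] -177.0 -> tx ty tz twist [-0.009  0.006  0.313] -0.0007 dist 0.078
```

View pics/w2.png

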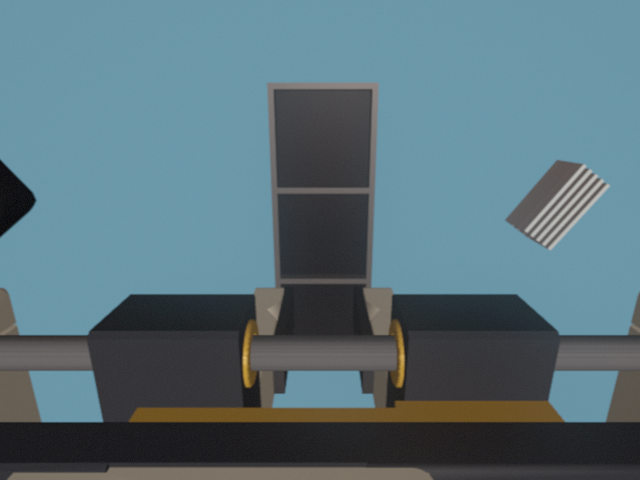

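The gripper closed to 26 mm and is empty. The tray pockets are in view, with dividers at rows 190 and 281. I'll see where the transformer is now.

```bash
python3 - <<'E'
from h import *
im=save('top','t2.png'); cv2.imwrite('pics/t2c.png',cv2.resize(im[170:320,330:500,::-1],None,fx=4,fy=4,interpolation=cv2.INTER_CUBIC))
for r in spot_point('transformer','top')[:2]: print(r['score'],r['uv'],ray(r['uv'],'top',0))
E
```

```text
0.74 [294.6, 158.3] [0.76657385 0.1348177  0.        ]
```

View pics/t2c.png

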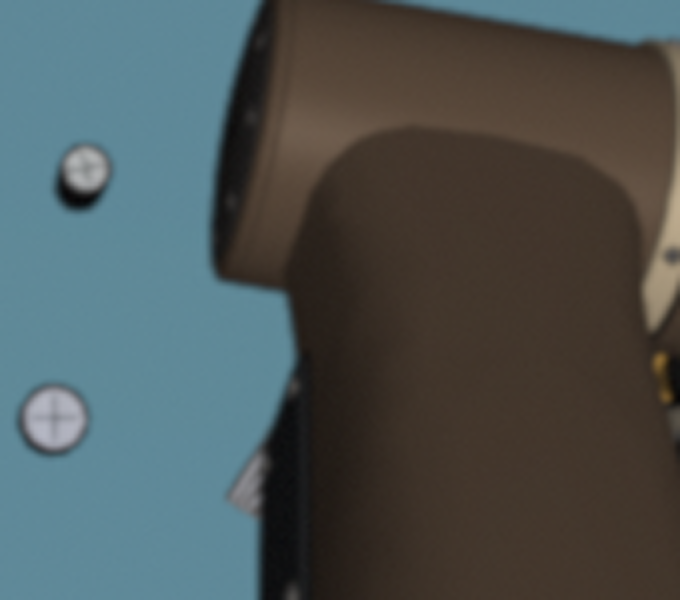

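The arm hides the transformer from the top camera, so I'll move back and look from the wrist.

Request:
arm_command:
  commands:
    - {"tx":-0.1,"ty":0.1,"tz":-0.1,"twist":0}
    - {"tx":-0.22,"ty":0.22,"tz":-0.2,"twist":0}
    - {"tx":-0.34,"ty":0.34,"tz":-0.3,"twist":0}
    - {"tx":-0.46,"ty":0.46,"tz":-0.4,"twist":0}
    - {"tx":-0.58,"ty":0.58,"tz":-0.4,"twist":0}
    - {"tx":-0.68,"ty":0.66,"tz":-0.4,"twist":0}
    - {"tx":-0.7,"ty":0.68,"tz":-0.4,"twist":0}
    - {"tx":-0.7,"ty":0.68,"tz":-0.4,"twist":0}
  claw: 1

```text
t: 6.73
eef_pos: [0.6599, -0.087, 0.1985]
ee_rot: [3.141, 0.0, -3.083]
force: [-0.5, 0.1, -0.1]
width: 0.0738
gripper_force: 0.0
```

```bash
python3 - <<'E'
from h import *
s=get_state();print(s['t'],s['eef_pos'],s['width'])
im=save('wrist','w3.png')
for r in spot_point('transformer','wrist')[:2]: print(r['score'],r['uv'],ray(r['uv'],'wrist',0))
E
```

```text
6.7333 [ 0.65990755 -0.08704128  0.19854897] 0.07379153385728346
0.68 [295.2, 164.6] [ 0.61857293 -0.1197224   0.        ]
0.53 [311.9, 327.8] [ 0.79390676 -0.09501132  0.        ]
```

View pics/w3.png

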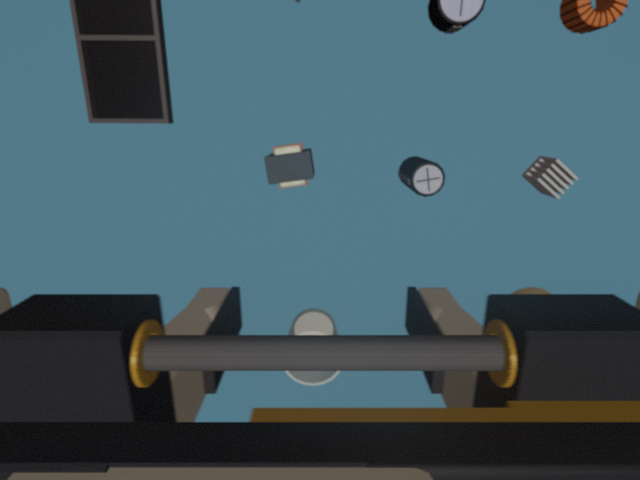

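The transformer hasn't moved, so the lift came too early or the squeeze was too weak. I'll retry with a full close, and check the force before lifting.

```bash
python3 - <<'E'
from h import *
mv(0.621,-0.1175,0.016,-169)
E
```

```text
from [ 0.6571 -0.0898  0.1983] -176.7 -> tx ty tz twist [ 0.151 -0.102  0.729] -0.043 dist 0.188
```

Request:
arm_command:
  commands:
    - {"tx":0.075,"ty":-0.05,"tz":0.05,"twist":-0.02}
    - {"tx":0.151,"ty":-0.102,"tz":0.15,"twist":-0.043}
    - {"tx":0.151,"ty":-0.102,"tz":0.3,"twist":-0.043}
    - {"tx":0.151,"ty":-0.102,"tz":0.45,"twist":-0.043}
    - {"tx":0.151,"ty":-0.102,"tz":0.57,"twist":-0.043}
    - {"tx":0.151,"ty":-0.102,"tz":0.67,"twist":-0.043}
    - {"tx":0.151,"ty":-0.102,"tz":0.72,"twist":-0.043}
    - {"tx":0.151,"ty":-0.102,"tz":0.729,"twist":-0.043}

```text
t: 7.5
eef_pos: [0.6175, -0.1198, 0.0139]
ee_rot: [3.141, -0.005, -2.953]
force: [-0.4, -0.0, 0.5]
width: 0.0875
gripper_force: 0.0
```

Request:
arm_command:
  commands:
    - {"tx":0,"ty":0,"tz":0,"twist":0}
    - {"tx":0,"ty":0,"tz":0,"twist":0}
    - {"tx":0,"ty":0,"tz":0,"twist":0}
    - {"tx":0,"ty":0,"tz":0,"twist":0}
    - {"tx":0,"ty":0,"tz":0,"twist":0}
    - {"tx":0,"ty":0,"tz":0,"twist":0}
    - {"tx":0,"ty":0,"tz":0,"twist":0}
    - {"tx":0,"ty":0,"tz":0,"twist":0}
  claw: 0
  grip_force: 30

```text
t: 8.17
eef_pos: [0.6203, -0.1193, 0.0173]
ee_rot: [-3.142, 0.0, -2.953]
force: [0.5, 0.8, -0.4]
width: 0.0398
gripper_force: 0.0
```

Request:
arm_command:
  commands:
    - {"tx":0,"ty":0,"tz":0,"twist":0}
    - {"tx":0,"ty":0,"tz":0,"twist":0}
    - {"tx":0,"ty":0,"tz":0,"twist":0}
    - {"tx":0,"ty":0,"tz":0,"twist":0}
    - {"tx":0,"ty":0,"tz":0,"twist":0}
    - {"tx":0,"ty":0,"tz":0,"twist":0}
    - {"tx":0,"ty":0,"tz":0,"twist":0}
    - {"tx":0,"ty":0,"tz":0,"twist":0}

```text
t: 8.83
eef_pos: [0.6203, -0.1193, 0.017]
ee_rot: [3.142, 0.0, -2.953]
force: [-0.1, -0.0, 0.8]
width: 0.0003
gripper_force: 0.0
```

The fingers shut completely on nothing. I'll look from here and check where the TCP projects.

```bash
python3 - <<'E'
from h import *
s=get_state();im=save('wrist','w4.png')
c=calibration('wrist');K=np.array(c['camera_matrix']);T=np.array(c['extrinsics'])
p=np.linalg.inv(T)@np.r_[s['eef_pos'],1];q=K@p[:3];print(q[:2]/q[2],T[:3,3],s['eef_pos'])
for cam in ['scene']:
    im=save('scene','s4.png'); c=calibration(cam);K=np.array(c['camera_matrix']);T=np.array(c['extrinsics'])
    p=np.linalg.inv(T)@np.r_[s['eef_pos'],1];q=K@p[:3];print(q[:2]/q[2])
    a=cv2.resize(im[120:320,150:400,::-1],None,fx=3,fy=3)
w=cv2.imread('pics/w4.png')
cv2.imwrite('pics/c4.png',np.vstack([cv2.resize(a,(400,320)),cv2.resize(w,(400,280))]))
E
```

```text
[324.1744136  284.76435205] [ 0.54260682 -0.13462843  0.2008687 ] [ 0.62029701 -0.11932926  0.01698328]
[244.63371822 207.16961128]
```

View pics/c4.png

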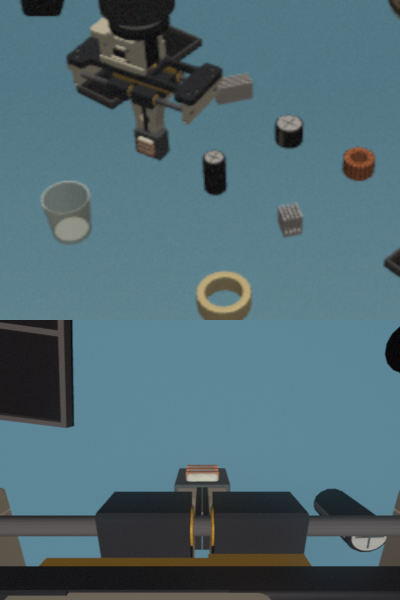

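The stacked view is too coarse to tell whether the fingers are above or beside the transformer, so I'll take a close crop.

```bash
python3 - <<'E'
import cv2
a=cv2.imread('pics/w4.png')[220:420,220:430];b=cv2.imread('pics/s4.png')[150:270,190:320]
cv2.imwrite('pics/c5.png',cv2.hconcat([cv2.resize(a,(400,400),interpolation=2),cv2.resize(b,(400,400),interpolation=2)]))
E
```

```text
(no output)
```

View pics/c5.png

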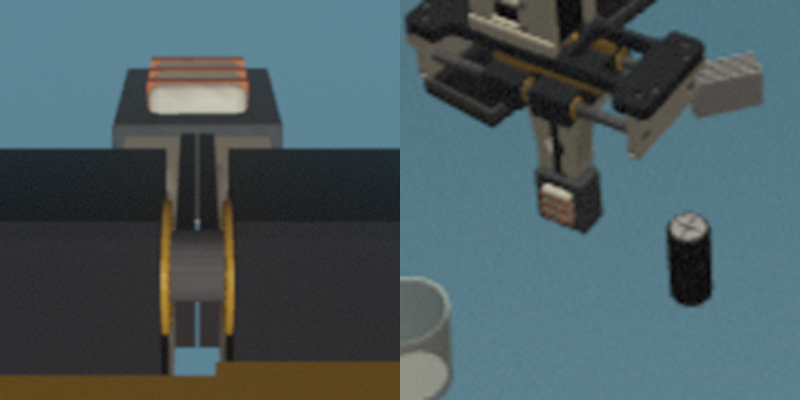

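The crop shows the shut fingers ending on the transformer's top face. The pads' spacing in the first wrist picture (197 px for 88 mm) puts the tips about 0.174 m from the camera, where the reported TCP would be at 0.199 m. So the real fingertips end about 25 mm above the reported TCP. I'll open, go lower in small steps while watching the force, and close.

Request:
arm_command:
  commands:
    - {"tx":0,"ty":0,"tz":-0.02,"twist":0}
    - {"tx":0,"ty":0,"tz":-0.02,"twist":0}
    - {"tx":0,"ty":0,"tz":-0.02,"twist":0}
    - {"tx":0,"ty":0,"tz":-0.02,"twist":0}
    - {"tx":0,"ty":0,"tz":-0.02,"twist":0}
    - {"tx":0,"ty":0,"tz":-0.02,"twist":0}
    - {"tx":0,"ty":0,"tz":-0.02,"twist":0}
    - {"tx":0,"ty":0,"tz":-0.02,"twist":0}
  claw: 0.8

```text
t: 9.6
eef_pos: [0.6203, -0.1193, 0.022]
ee_rot: [-3.142, -0.0, -2.953]
force: [0.5, -0.5, -0.2]
width: 0.0481
gripper_force: 0.0
```

Request:
arm_command:
  commands:
    - {"tx":0,"ty":0,"tz":0,"twist":0}
    - {"tx":0,"ty":0,"tz":0,"twist":0}
    - {"tx":0,"ty":0,"tz":0,"twist":0}
    - {"tx":0,"ty":0,"tz":0.02,"twist":0}
    - {"tx":0,"ty":0,"tz":0.04,"twist":0}
    - {"tx":0,"ty":0,"tz":0.06,"twist":0}
    - {"tx":0,"ty":0,"tz":0.07,"twist":0}
    - {"tx":0,"ty":0,"tz":0.07,"twist":0}

```text
t: 10.27
eef_pos: [0.6195, -0.1194, 0.0033]
ee_rot: [3.141, -0.002, -2.953]
force: [-0.0, 0.1, 0.2]
width: 0.0703
gripper_force: 0.0
```

Request:
arm_command:
  commands:
    - {"tx":0,"ty":0,"tz":0,"twist":0}
    - {"tx":0,"ty":0,"tz":0,"twist":0}
    - {"tx":0,"ty":0,"tz":0,"twist":0}
    - {"tx":0,"ty":0,"tz":0,"twist":0}
    - {"tx":0,"ty":0,"tz":0,"twist":0}
    - {"tx":0,"ty":0,"tz":0,"twist":0}
    - {"tx":0,"ty":0,"tz":0,"twist":0}
    - {"tx":0,"ty":0,"tz":0,"twist":0}
  claw: 0.3

```text
t: 10.93
eef_pos: [0.6204, -0.1193, 0.0047]
ee_rot: [-3.142, 0.0, -2.953]
force: [-0.7, 0.4, 0.8]
width: 0.0392
gripper_force: 30.0
```

The grip is firm at 30 N and 39 mm, which confirms the 25 mm offset. Now lift and carry.

Request:
arm_command:
  commands:
    - {"tx":0,"ty":0,"tz":-0.02,"twist":0}
    - {"tx":0,"ty":0,"tz":-0.08,"twist":0}
    - {"tx":0,"ty":0,"tz":-0.16,"twist":0}
    - {"tx":0,"ty":0,"tz":-0.22,"twist":0}
    - {"tx":0,"ty":0,"tz":-0.25,"twist":0}
    - {"tx":0,"ty":0,"tz":-0.25,"twist":0}
    - {"tx":0,"ty":0,"tz":-0.25,"twist":0}
    - {"tx":0,"ty":0,"tz":-0.25,"twist":0}

```text
t: 11.6
eef_pos: [0.6194, -0.1193, 0.0659]
ee_rot: [3.141, -0.002, -2.953]
force: [-0.3, -0.0, -2.5]
width: 0.0395
gripper_force: 30.0
```

```bash
python3 - <<'E'
from h import *
s=get_state();print(s['t'],s['width'],s['gripper_force'],s['force'])
mv(0.491,-0.271,0.068,-176.9)
E
```

```text
11.6 0.03947875079791441 29.995611906051636 [-0.31478402 -0.0081729  -2.50085644]
from [ 0.6194 -0.1193  0.0659] -169.2 -> tx ty tz twist [ 0.618 -0.5   -0.009] 0.0428 dist 0.199
```

Request:
arm_command:
  commands:
    - {"tx":0.05,"ty":-0.04,"tz":0,"twist":0}
    - {"tx":0.15,"ty":-0.12,"tz":0,"twist":0.01}
    - {"tx":0.27,"ty":-0.22,"tz":0,"twist":0.02}
    - {"tx":0.39,"ty":-0.32,"tz":0,"twist":0.03}
    - {"tx":0.5,"ty":-0.4,"tz":0,"twist":0.043}
    - {"tx":0.58,"ty":-0.47,"tz":0,"twist":0.043}
    - {"tx":0.618,"ty":-0.5,"tz":0,"twist":0.043}
    - {"tx":0.618,"ty":-0.5,"tz":0,"twist":0.043}

```text
t: 12.27
eef_pos: [0.4891, -0.2728, 0.0662]
ee_rot: [3.141, -0.002, -3.091]
force: [-0.0, 0.5, -2.7]
width: 0.0395
gripper_force: 30.0
```

Request:
arm_command:
  commands:
    - {"tx":0,"ty":0,"tz":0,"twist":0}
    - {"tx":0,"ty":0,"tz":0.05,"twist":0}
    - {"tx":0,"ty":0,"tz":0.1,"twist":0}
    - {"tx":0,"ty":0,"tz":0.14,"twist":0}
    - {"tx":0,"ty":0,"tz":0.18,"twist":0}
    - {"tx":0,"ty":0,"tz":0.2,"twist":0}
    - {"tx":0,"ty":0,"tz":0.21,"twist":0}
    - {"tx":0,"ty":0,"tz":0.21,"twist":0}

```text
t: 12.93
eef_pos: [0.4919, -0.2708, 0.0138]
ee_rot: [3.141, -0.001, -3.087]
force: [-0.4, -0.8, -2.2]
width: 0.0394
gripper_force: 30.0
```

```bash
python3 - <<'E'
from h import *
s=get_state();print(s['t'],s['width'],s['gripper_force'],s['force'])
mv(0.491,-0.271,0.0085,-176.9)
E
```

```text
12.9333 0.03937014125569775 29.995621740818024 [-0.36347325 -0.80092554 -2.16424032]
from [ 0.4919 -0.2708  0.0138] -176.9 -> tx ty tz twist [ 0.004 -0.     0.021] 0.0 dist 0.005
```

Request:
arm_command:
  commands:
    - {"tx":0,"ty":0,"tz":0.01,"twist":0}
    - {"tx":0,"ty":0,"tz":0.02,"twist":0}
    - {"tx":0,"ty":0,"tz":0.024,"twist":0}
    - {"tx":0,"ty":0,"tz":0.024,"twist":0}
    - {"tx":0,"ty":0,"tz":0.024,"twist":0}
    - {"tx":0,"ty":0,"tz":0.024,"twist":0}
    - {"tx":0,"ty":0,"tz":0.024,"twist":0}
    - {"tx":0,"ty":0,"tz":0.024,"twist":0}

```text
t: 13.6
eef_pos: [0.4921, -0.2711, 0.0087]
ee_rot: [-3.142, 0.0, -3.088]
force: [0.6, -0.2, -1.8]
width: 0.0393
gripper_force: 30.0
```

Request:
arm_command:
  commands:
    - {"tx":0,"ty":0,"tz":0,"twist":0}
    - {"tx":0,"ty":0,"tz":0,"twist":0}
    - {"tx":0,"ty":0,"tz":0,"twist":0}
    - {"tx":0,"ty":0,"tz":0,"twist":0}
    - {"tx":0,"ty":0,"tz":-0.08,"twist":0}
    - {"tx":0,"ty":0,"tz":-0.2,"twist":0}
    - {"tx":0,"ty":0,"tz":-0.3,"twist":0}
    - {"tx":0,"ty":0,"tz":-0.36,"twist":0}
  claw: 0.8

```text
t: 14.27
eef_pos: [0.4931, -0.2716, 0.1014]
ee_rot: [-3.14, 0.003, -3.087]
force: [1.1, -0.3, 0.3]
width: 0.0703
gripper_force: 0.0
```

```bash
python3 - <<'E'
from h import *
s=get_state();print(s['t'],s['width'],s['gripper_force'],s['force'])
mv(0.621,-0.003,0.10,-176.9)
E
```

```text
14.2667 0.07025196124046056 0.0 [ 1.09837421 -0.25628992  0.33853338]
from [ 0.4931 -0.2716  0.1014] -176.9 -> tx ty tz twist [-0.569  1.045  0.006] 0.0 dist 0.297
```

Request:
arm_command:
  commands:
    - {"tx":-0.06,"ty":0.12,"tz":0,"twist":0}
    - {"tx":-0.13,"ty":0.25,"tz":0,"twist":0}
    - {"tx":-0.2,"ty":0.38,"tz":0,"twist":0}
    - {"tx":-0.27,"ty":0.51,"tz":0,"twist":0}
    - {"tx":-0.34,"ty":0.64,"tz":0,"twist":0}
    - {"tx":-0.41,"ty":0.77,"tz":0,"twist":0}
    - {"tx":-0.48,"ty":0.88,"tz":0,"twist":0}
    - {"tx":-0.53,"ty":0.96,"tz":0,"twist":0}

```text
t: 14.93
eef_pos: [0.6127, -0.0217, 0.0987]
ee_rot: [3.141, 0.001, -3.086]
force: [0.6, -1.5, -0.1]
width: 0.0699
gripper_force: 0.0
```

Request:
arm_command:
  commands:
    - {"tx":-0.042,"ty":0.083,"tz":0,"twist":0}
    - {"tx":-0.042,"ty":0.083,"tz":0,"twist":0}
    - {"tx":-0.042,"ty":0.083,"tz":0.05,"twist":0}
    - {"tx":-0.042,"ty":0.083,"tz":0.13,"twist":0}
    - {"tx":-0.042,"ty":0.083,"tz":0.22,"twist":0}
    - {"tx":-0.042,"ty":0.083,"tz":0.3,"twist":0}
    - {"tx":-0.042,"ty":0.083,"tz":0.35,"twist":0}
    - {"tx":-0.042,"ty":0.083,"tz":0.37,"twist":0}

```text
t: 15.6
eef_pos: [0.6191, -0.0038, 0.0038]
ee_rot: [-3.141, -0.003, -3.088]
force: [-0.6, -0.7, -0.1]
width: 0.0698
gripper_force: 0.0
```

Request:
arm_command:
  commands:
    - {"tx":0,"ty":0,"tz":0,"twist":0}
    - {"tx":0,"ty":0,"tz":0,"twist":0}
    - {"tx":0,"ty":0,"tz":0,"twist":0}
    - {"tx":0,"ty":0,"tz":0,"twist":0}
    - {"tx":0,"ty":0,"tz":0,"twist":0}
    - {"tx":0,"ty":0,"tz":0,"twist":0}
    - {"tx":0,"ty":0,"tz":0,"twist":0}
    - {"tx":0,"ty":0,"tz":0,"twist":0}
  claw: 0.2
  grip_force: 15

```text
t: 16.27
eef_pos: [0.6211, -0.003, 0.0065]
ee_rot: [3.142, 0.001, -3.088]
force: [-0.2, 0.8, 2.7]
width: 0.0299
gripper_force: 15.0
```

```bash
python3 - <<'E'
from h import *
s=get_state();print(s['t'],s['width'],s['gripper_force'],s['force'])
mv(0.559,-0.267,0.105,-176.9)
E
```

```text
16.2667 0.02991436989384567 14.984621107578278 [-0.23293067  0.79433348  2.65176815]
from [ 0.6211 -0.003   0.0065] -176.9 -> tx ty tz twist [ 0.305 -1.041 -0.394] -0.0 dist 0.289
```

Request:
arm_command:
  commands:
    - {"tx":0,"ty":0,"tz":-0.05,"twist":0}
    - {"tx":0,"ty":0,"tz":-0.15,"twist":0}
    - {"tx":0,"ty":0,"tz":-0.27,"twist":0}
    - {"tx":0,"ty":0,"tz":-0.36,"twist":0}
    - {"tx":0.02,"ty":-0.06,"tz":-0.4,"twist":0}
    - {"tx":0.05,"ty":-0.16,"tz":-0.4,"twist":0}
    - {"tx":0.08,"ty":-0.28,"tz":-0.4,"twist":0}
    - {"tx":0.12,"ty":-0.4,"tz":-0.4,"twist":0}

```text
t: 16.93
eef_pos: [0.5958, -0.1054, 0.106]
ee_rot: [3.141, 0.0, -3.087]
force: [-0.4, -1.1, 0.0]
width: 0.0297
gripper_force: 15.0
```

Request:
arm_command:
  commands:
    - {"tx":0.03,"ty":-0.12,"tz":0,"twist":0}
    - {"tx":0.06,"ty":-0.24,"tz":0,"twist":0}
    - {"tx":0.1,"ty":-0.36,"tz":0,"twist":0}
    - {"tx":0.13,"ty":-0.47,"tz":0,"twist":0}
    - {"tx":0.16,"ty":-0.56,"tz":0,"twist":0}
    - {"tx":0.18,"ty":-0.62,"tz":0,"twist":0}
    - {"tx":0.185,"ty":-0.64,"tz":0,"twist":0}
    - {"tx":0.185,"ty":-0.64,"tz":0,"twist":0}

```text
t: 17.6
eef_pos: [0.5575, -0.2681, 0.1055]
ee_rot: [3.141, -0.001, -3.09]
force: [-0.0, 0.6, -0.8]
width: 0.0297
gripper_force: 15.0
```

Request:
arm_command:
  commands:
    - {"tx":0,"ty":0,"tz":0.05,"twist":0}
    - {"tx":0,"ty":0,"tz":0.13,"twist":0}
    - {"tx":0,"ty":0,"tz":0.21,"twist":0}
    - {"tx":0,"ty":0,"tz":0.28,"twist":0}
    - {"tx":0,"ty":0,"tz":0.33,"twist":0}
    - {"tx":0,"ty":0,"tz":0.36,"twist":0}
    - {"tx":0,"ty":0,"tz":0.37,"twist":0}
    - {"tx":0,"ty":0,"tz":0.37,"twist":0}

```text
t: 18.27
eef_pos: [0.5585, -0.2662, 0.0131]
ee_rot: [3.141, -0.001, -3.087]
force: [-0.4, -0.1, -0.3]
width: 0.0292
gripper_force: 15.0
```

```bash
python3 - <<'E'
from h import *
s=get_state();print(s['t'],s['width'],s['gripper_force'],s['force'])
mv(0.559,-0.267,0.0095,-176.9)
E
```

```text
18.2667 0.029164110801678775 14.980405122041702 [-0.38871006 -0.05858543 -0.32592087]
from [ 0.5585 -0.2662  0.0131] -176.9 -> tx ty tz twist [-0.002 -0.003  0.014] 0.0001 dist 0.004
```

Request:
arm_command:
  commands:
    - {"tx":0,"ty":0,"tz":0.008,"twist":0}
    - {"tx":0,"ty":0,"tz":0.014,"twist":0}
    - {"tx":0,"ty":0,"tz":0.016,"twist":0}
    - {"tx":0,"ty":0,"tz":0.016,"twist":0}
    - {"tx":0,"ty":0,"tz":0.016,"twist":0}
    - {"tx":0,"ty":0,"tz":0.016,"twist":0}
    - {"tx":0,"ty":0,"tz":0.016,"twist":0}
    - {"tx":0,"ty":0,"tz":0.016,"twist":0}

```text
t: 18.93
eef_pos: [0.5586, -0.2668, 0.0096]
ee_rot: [-3.142, 0.0, -3.088]
force: [-0.5, -0.4, -0.2]
width: 0.0295
gripper_force: 15.0
```

Request:
arm_command:
  commands:
    - {"tx":0,"ty":0,"tz":0,"twist":0}
    - {"tx":0,"ty":0,"tz":0,"twist":0}
    - {"tx":0,"ty":0,"tz":0,"twist":0}
    - {"tx":0,"ty":0,"tz":0,"twist":0}
    - {"tx":0,"ty":0,"tz":-0.06,"twist":0}
    - {"tx":0,"ty":0,"tz":-0.18,"twist":0}
    - {"tx":0,"ty":0,"tz":-0.3,"twist":0}
    - {"tx":0,"ty":0,"tz":-0.36,"twist":0}
  claw: 0.8

```text
t: 19.6
eef_pos: [0.5601, -0.2673, 0.1031]
ee_rot: [-3.14, 0.004, -3.087]
force: [1.1, -0.3, 0.1]
width: 0.0695
gripper_force: 0.0
```

```bash
python3 - <<'E'
from h import *
s=get_state();print(s['t'],s['width'],s['gripper_force'],s['force'])
mv(0.482,0.013,-0.008,-176.9,(0.559,-.2665,.0985,-176.9))
im=save('wrist','w6.png')
for n in ['tall_cap','flat_cap','transformer','long_sink']:
    for r in spot_point(n,'wrist')[:1]: print(n,round(r['score'],2),np.round(r['uv']),ray(r['uv'],'wrist',0.003).round(3))
E
```

```text
19.6 0.06954045750788479 0.0 [ 1.11609926 -0.32213536  0.10212722]
from [ 0.559  -0.2665  0.0985] -176.9 -> tx ty tz twist [0.247 1.133 0.426] -0.0 dist 0.309
tall_cap 0.95 [325. 232.] [ 0.562 -0.267  0.003]
transformer 0.87 [326. 136.] [ 0.491 -0.27   0.003]
long_sink 0.82 [554.  96.] [ 0.457 -0.116  0.003]
```

View pics/w6.png

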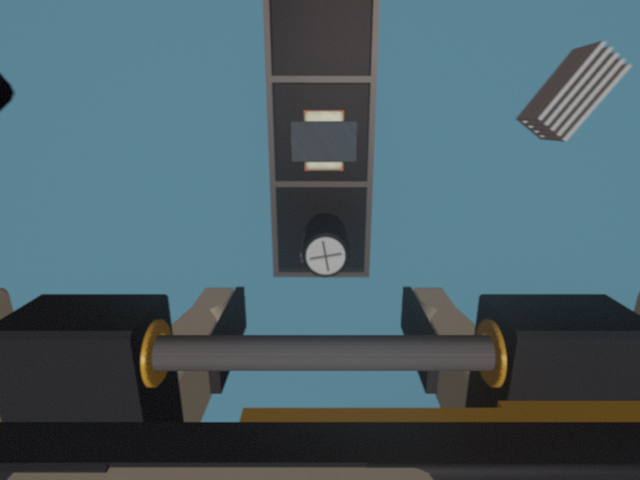

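The transformer at (325,141) and the tall cap at (325,255) both stand centred in their pockets. Next is the flat cap.

Request:
arm_command:
  commands:
    - {"tx":0.03,"ty":0.12,"tz":0,"twist":0}
    - {"tx":0.06,"ty":0.26,"tz":0,"twist":0}
    - {"tx":0.09,"ty":0.4,"tz":0,"twist":0}
    - {"tx":0.12,"ty":0.54,"tz":0,"twist":0}
    - {"tx":0.15,"ty":0.68,"tz":0,"twist":0}
    - {"tx":0.18,"ty":0.82,"tz":0,"twist":0}
    - {"tx":0.21,"ty":0.94,"tz":0,"twist":0}
    - {"tx":0.23,"ty":1,"tz":0,"twist":0}

```text
t: 20.52
eef_pos: [0.4861, -0.018, 0.0985]
ee_rot: [-3.141, -0.002, -3.086]
force: [0.5, -0.3, -0.5]
width: 0.0698
gripper_force: 0.0
```

Request:
arm_command:
  commands:
    - {"tx":0.017,"ty":0.1,"tz":0,"twist":0}
    - {"tx":0.017,"ty":0.133,"tz":0.02,"twist":0}
    - {"tx":0.017,"ty":0.133,"tz":0.1,"twist":0}
    - {"tx":0.017,"ty":0.133,"tz":0.2,"twist":0}
    - {"tx":0.017,"ty":0.133,"tz":0.3,"twist":0}
    - {"tx":0.017,"ty":0.133,"tz":0.37,"twist":0}
    - {"tx":0.017,"ty":0.133,"tz":0.41,"twist":0}
    - {"tx":0.017,"ty":0.133,"tz":0.425,"twist":0}

```text
t: 21.18
eef_pos: [0.4797, 0.0117, -0.0095]
ee_rot: [-3.14, -0.005, -3.088]
force: [-0.3, -0.5, 0.3]
width: 0.0699
gripper_force: 0.0
```

Request:
arm_command:
  commands:
    - {"tx":0,"ty":0,"tz":0,"twist":0}
    - {"tx":0,"ty":0,"tz":0,"twist":0}
    - {"tx":0,"ty":0,"tz":0,"twist":0}
    - {"tx":0,"ty":0,"tz":0,"twist":0}
    - {"tx":0,"ty":0,"tz":0,"twist":0}
    - {"tx":0,"ty":0,"tz":0,"twist":0}
    - {"tx":0,"ty":0,"tz":0,"twist":0}
    - {"tx":0,"ty":0,"tz":0,"twist":0}
  claw: 0.3

```text
t: 21.85
eef_pos: [0.4822, 0.0129, -0.0061]
ee_rot: [3.141, 0.001, -3.088]
force: [-1.4, 0.5, 7.1]
width: 0.0396
gripper_force: 15.0
```

```bash
python3 - <<'E'
from h import *
s=get_state();print(s['t'],s['width'],s['gripper_force'],s['force'])
mv(0.423,-0.2745,0.09,-176.9)
E
```

```text
21.85 0.03958454664301716 15.00081941485405 [-1.42236936  0.51993984  7.06385419]
from [ 0.4822  0.0129 -0.0061] -176.9 -> tx ty tz twist [ 0.298 -1.135 -0.385] -0.0 dist 0.309
```

Request:
arm_command:
  commands:
    - {"tx":0,"ty":0,"tz":-0.05,"twist":0}
    - {"tx":0,"ty":0,"tz":-0.15,"twist":0}
    - {"tx":0,"ty":0,"tz":-0.27,"twist":0}
    - {"tx":0,"ty":0,"tz":-0.36,"twist":0}
    - {"tx":0.02,"ty":-0.08,"tz":-0.39,"twist":0}
    - {"tx":0.05,"ty":-0.2,"tz":-0.39,"twist":0}
    - {"tx":0.08,"ty":-0.32,"tz":-0.39,"twist":0}
    - {"tx":0.12,"ty":-0.45,"tz":-0.39,"twist":0}

```text
t: 22.52
eef_pos: [0.4578, -0.1019, 0.0912]
ee_rot: [3.141, 0.001, -3.086]
force: [0.9, -0.2, 0.6]
width: 0.0391
gripper_force: 15.0
```

Request:
arm_command:
  commands:
    - {"tx":0.03,"ty":-0.12,"tz":0,"twist":0}
    - {"tx":0.06,"ty":-0.24,"tz":0,"twist":0}
    - {"tx":0.1,"ty":-0.37,"tz":0,"twist":0}
    - {"tx":0.13,"ty":-0.49,"tz":0,"twist":0}
    - {"tx":0.16,"ty":-0.59,"tz":0,"twist":0}
    - {"tx":0.175,"ty":-0.66,"tz":0,"twist":0}
    - {"tx":0.178,"ty":-0.685,"tz":0,"twist":0}
    - {"tx":0.178,"ty":-0.685,"tz":0,"twist":0}

```text
t: 23.18
eef_pos: [0.4221, -0.2756, 0.0905]
ee_rot: [3.141, -0.0, -3.09]
force: [0.0, -0.4, -0.8]
width: 0.0394
gripper_force: 15.0
```

Request:
arm_command:
  commands:
    - {"tx":0,"ty":0,"tz":0.05,"twist":0}
    - {"tx":0,"ty":0,"tz":0.13,"twist":0}
    - {"tx":0,"ty":0,"tz":0.21,"twist":0}
    - {"tx":0,"ty":0,"tz":0.28,"twist":0}
    - {"tx":0,"ty":0,"tz":0.33,"twist":0}
    - {"tx":0,"ty":0,"tz":0.355,"twist":0}
    - {"tx":0,"ty":0,"tz":0.36,"twist":0}
    - {"tx":0,"ty":0,"tz":0.36,"twist":0}

```text
t: 23.85
eef_pos: [0.4228, -0.2741, 0.0008]
ee_rot: [3.142, -0.0, -3.087]
force: [0.7, 0.4, -0.4]
width: 0.0393
gripper_force: 15.0
```

```bash
python3 - <<'E'
from h import *
s=get_state();print(s['t'],s['width'],s['gripper_force'],s['force'])
mv(0.423,-0.2745,-0.004,-176.9)
E
```

```text
23.85 0.03932651716888853 14.999859184026718 [ 0.7293781   0.39641057 -0.37917086]
from [ 0.4228 -0.2741  0.0008] -176.9 -> tx ty tz twist [-0.001 -0.002  0.019] 0.0002 dist 0.005
```

Request:
arm_command:
  commands:
    - {"tx":0,"ty":0,"tz":0.008,"twist":0}
    - {"tx":0,"ty":0,"tz":0.016,"twist":0}
    - {"tx":0,"ty":0,"tz":0.02,"twist":0}
    - {"tx":0,"ty":0,"tz":0.02,"twist":0}
    - {"tx":0,"ty":0,"tz":0.02,"twist":0}
    - {"tx":0,"ty":0,"tz":0.02,"twist":0}
    - {"tx":0,"ty":0,"tz":0.02,"twist":0}
    - {"tx":0,"ty":0,"tz":0.02,"twist":0}

```text
t: 24.52
eef_pos: [0.4233, -0.2746, -0.0031]
ee_rot: [-3.141, 0.002, -3.088]
force: [-0.7, 3.3, 7.8]
width: 0.0396
gripper_force: 15.0
```

Request:
arm_command:
  commands:
    - {"tx":0,"ty":0,"tz":0,"twist":0}
    - {"tx":0,"ty":0,"tz":0,"twist":0}
    - {"tx":0,"ty":0,"tz":0,"twist":0}
    - {"tx":0,"ty":0,"tz":0,"twist":0}
    - {"tx":0,"ty":0,"tz":-0.06,"twist":0}
    - {"tx":0,"ty":0,"tz":-0.18,"twist":0}
    - {"tx":0,"ty":0,"tz":-0.3,"twist":0}
    - {"tx":0,"ty":0,"tz":-0.4,"twist":0}
  claw: 0.8

```text
t: 25.18
eef_pos: [0.4226, -0.2748, 0.0974]
ee_rot: [-3.141, 0.0, -3.088]
force: [1.1, 0.5, -0.1]
width: 0.0701
gripper_force: 0.0
```

```bash
python3 - <<'E'
from h import *
s=get_state();print(s['t'],s['width'],s['gripper_force'],s['force'],s['eef_pos'])
for r in spot_point('long_sink','top')[:3]: print(r['score'],r['uv'],ray(r['uv'],'top',0))
c=calibration('wrist'); c=dict(c); T=np.array(c['extrinsics']); T[:3,3]+=np.array([.559,-.2668,.099])-s['eef_pos']
c['extrinsics']=T; import h; h._c['x']=c
a=np.array([ray(p,'x',.03)[:2] for p in [(603,43),(629,67),(568,139),(540,118)]]);print(a.round(4).tolist())
for i,j in((1,2),(0,3),(0,1)): d=a[i]-a[j];print(np.degrees(np.arctan2(d[1],d[0])),np.linalg.norm(d))
# top0 picture: sink by low-contrast saturation
im=cv2.imread('pics/top0.png');S=cv2.cvtColor(im,cv2.COLOR_BGR2HSV)[265:310,375:420,1]
m=(S<70).astype(np.uint8);k,l,st,_=cv2.connectedComponentsWithStats(m);i=1+np.argmax(st[1:,4])
w=np.array([ray(p,'top',.025)[:2] for p in (np.argwhere(l==i)[:,::-1]+[375,265]).astype(float)])*1000
print(cv2.minAreaRect(w.astype(np.float32)))
E
```

```text
25.1833 0.0700549569027545 0.0 [ 1.05786572  0.46299938 -0.06848131] [ 0.42259103 -0.27476983  0.09742629]
0.55 [397.6, 285.4] [ 0.46195635 -0.11805457  0.        ]
[[0.4291, -0.1096], [0.4412, -0.0904], [0.4849, -0.117], [0.4733, -0.1376]]
148.65847794242308 0.05113250207986854
147.60774379081326 0.05226764000537864
-122.30873389293556 0.022635401436558917
((456.5130920410156, -113.44746398925781), (28.912113189697266, 59.228946685791016), 57.36378860473633)
```

```bash
python3 - <<'E'
from h import *
mv(0.457,-0.1137,-0.008,148)
E
```

```text
from [ 0.4253 -0.2759  0.1021] -176.8 -> tx ty tz twist [-0.162  0.641  0.441] 0.1953 dist 0.199
```

Request:
arm_command:
  commands:
    - {"tx":-0.02,"ty":0.08,"tz":0,"twist":0.03}
    - {"tx":-0.05,"ty":0.2,"tz":0,"twist":0.065}
    - {"tx":-0.09,"ty":0.33,"tz":0,"twist":0.1}
    - {"tx":-0.12,"ty":0.46,"tz":0,"twist":0.135}
    - {"tx":-0.15,"ty":0.56,"tz":0,"twist":0.17}
    - {"tx":-0.168,"ty":0.63,"tz":0,"twist":0.195}
    - {"tx":-0.168,"ty":0.637,"tz":0.05,"twist":0.195}
    - {"tx":-0.168,"ty":0.637,"tz":0.1,"twist":0.195}

```text
t: 25.9
eef_pos: [0.4569, -0.1119, 0.071]
ee_rot: [3.14, 0.002, 2.584]
force: [-0.1, 0.4, -0.6]
width: 0.0702
gripper_force: 0.0
```

Request:
arm_command:
  commands:
    - {"tx":0,"ty":0,"tz":0.08,"twist":0}
    - {"tx":0,"ty":0,"tz":0.16,"twist":0}
    - {"tx":0,"ty":0,"tz":0.24,"twist":0}
    - {"tx":0,"ty":0,"tz":0.29,"twist":0}
    - {"tx":0,"ty":0,"tz":0.32,"twist":0}
    - {"tx":0,"ty":0,"tz":0.32,"twist":0}
    - {"tx":0,"ty":0,"tz":0.32,"twist":0}
    - {"tx":0,"ty":0,"tz":0.32,"twist":0}

```text
t: 26.57
eef_pos: [0.4566, -0.1133, -0.0086]
ee_rot: [3.141, 0.001, 2.583]
force: [-0.2, 0.2, 0.3]
width: 0.0699
gripper_force: 0.0
```

Request:
arm_command:
  commands:
    - {"tx":0,"ty":0,"tz":0,"twist":0}
    - {"tx":0,"ty":0,"tz":0,"twist":0}
    - {"tx":0,"ty":0,"tz":0,"twist":0}
    - {"tx":0,"ty":0,"tz":0,"twist":0}
    - {"tx":0,"ty":0,"tz":0,"twist":0}
    - {"tx":0,"ty":0,"tz":0,"twist":0}
    - {"tx":0,"ty":0,"tz":0,"twist":0}
    - {"tx":0,"ty":0,"tz":0,"twist":0}
  claw: 0.15

```text
t: 27.23
eef_pos: [0.456, -0.1133, -0.0092]
ee_rot: [3.142, 0.0, 2.583]
force: [-1.0, 0.7, 0.2]
width: 0.0238
gripper_force: 15.0
```

```bash
python3 - <<'E'
from h import *
s=get_state();print(s['t'],s['width'],s['gripper_force'],s['force'])
s=list(s['eef_pos'])
mv(0.484,0.3054,0.09,172.8)
E
```

```text
27.2333 0.02380856861423994 14.999985247850418 [-0.95452528  0.65755232  0.21190986]
from [ 0.456  -0.1133 -0.0092] 148.0 -> tx ty tz twist [ 0.793  1.48  -0.397] -0.1379 dist 0.431
```

Request:
arm_command:
  commands:
    - {"tx":0,"ty":0,"tz":-0.05,"twist":0}
    - {"tx":0,"ty":0,"tz":-0.15,"twist":0}
    - {"tx":0,"ty":0,"tz":-0.27,"twist":0}
    - {"tx":0,"ty":0,"tz":-0.37,"twist":0}
    - {"tx":0.04,"ty":0.08,"tz":-0.4,"twist":0}
    - {"tx":0.1,"ty":0.19,"tz":-0.4,"twist":0}
    - {"tx":0.16,"ty":0.3,"tz":-0.4,"twist":0}
    - {"tx":0.22,"ty":0.42,"tz":-0.4,"twist":0}

```text
t: 27.9
eef_pos: [0.4646, 0.0058, 0.0911]
ee_rot: [3.141, 0.0, 2.581]
force: [-0.2, 0.7, -1.6]
width: 0.0238
gripper_force: 15.0
```

Request:
arm_command:
  commands:
    - {"tx":0.06,"ty":0.11,"tz":0,"twist":0}
    - {"tx":0.12,"ty":0.22,"tz":0,"twist":0}
    - {"tx":0.18,"ty":0.34,"tz":0,"twist":0}
    - {"tx":0.24,"ty":0.45,"tz":0,"twist":0}
    - {"tx":0.3,"ty":0.56,"tz":0,"twist":0}
    - {"tx":0.36,"ty":0.68,"tz":0,"twist":0}
    - {"tx":0.42,"ty":0.79,"tz":0,"twist":0}
    - {"tx":0.48,"ty":0.9,"tz":0,"twist":0}

```text
t: 28.57
eef_pos: [0.4822, 0.2608, 0.0906]
ee_rot: [-3.141, -0.0, 2.583]
force: [0.8, -0.7, -0.2]
width: 0.0239
gripper_force: 15.0
```

Request:
arm_command:
  commands:
    - {"tx":0.05,"ty":0.09,"tz":0,"twist":-0.03}
    - {"tx":0.08,"ty":0.14,"tz":0,"twist":-0.065}
    - {"tx":0.093,"ty":0.16,"tz":0,"twist":-0.1}
    - {"tx":0.093,"ty":0.16,"tz":0,"twist":-0.138}
    - {"tx":0.093,"ty":0.16,"tz":0,"twist":-0.138}
    - {"tx":0.093,"ty":0.16,"tz":0,"twist":-0.138}
    - {"tx":0.093,"ty":0.16,"tz":0,"twist":-0.138}
    - {"tx":0.093,"ty":0.16,"tz":0,"twist":-0.138}

```text
t: 29.23
eef_pos: [0.484, 0.3051, 0.0908]
ee_rot: [-3.142, -0.0, 3.013]
force: [0.8, 0.5, -0.1]
width: 0.0239
gripper_force: 15.0
```

```bash
python3 - <<'E'
from h import *
s=get_state();print(s['t'],s['width'],s['gripper_force'],s['force'])
mv(0.484,0.3054,-0.005,172.8)
im=save('wrist','w7.png')
E
```

```text
29.2333 0.023926798915804463 14.999948590993881 [ 0.76068052  0.53135615 -0.124553  ]
from [0.484  0.3051 0.0908] 172.6 -> tx ty tz twist [0.    0.001 0.383] -0.0009 dist 0.096
```

View pics/w7.png

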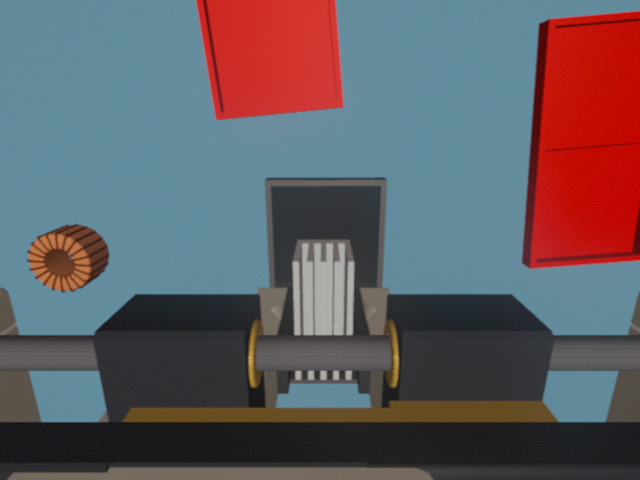

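The sink is held upright and aligned over the near pocket. I'll lower and release.

Request:
arm_command:
  commands:
    - {"tx":0,"ty":0,"tz":0.06,"twist":0}
    - {"tx":0,"ty":0,"tz":0.14,"twist":0}
    - {"tx":0,"ty":0,"tz":0.22,"twist":0}
    - {"tx":0,"ty":0,"tz":0.29,"twist":0}
    - {"tx":0,"ty":0,"tz":0.34,"twist":0}
    - {"tx":0,"ty":0,"tz":0.37,"twist":0}
    - {"tx":0,"ty":0,"tz":0.38,"twist":0}
    - {"tx":0,"ty":0,"tz":0.388,"twist":0}

```text
t: 29.95
eef_pos: [0.4842, 0.3054, -0.0062]
ee_rot: [-3.141, 0.0, 3.016]
force: [0.3, 0.5, 4.3]
width: 0.0241
gripper_force: 15.0
```

Request:
arm_command:
  commands:
    - {"tx":0,"ty":0,"tz":0,"twist":0}
    - {"tx":0,"ty":0,"tz":0,"twist":0}
    - {"tx":0,"ty":0,"tz":0,"twist":0}
    - {"tx":0,"ty":0,"tz":0,"twist":0}
    - {"tx":0,"ty":0,"tz":0,"twist":0}
    - {"tx":0,"ty":0,"tz":0,"twist":0}
    - {"tx":0,"ty":0,"tz":0,"twist":0}
    - {"tx":0,"ty":0,"tz":0,"twist":0}

```text
t: 30.62
eef_pos: [0.484, 0.3055, -0.0062]
ee_rot: [3.142, 0.0, 3.016]
force: [-0.1, -0.0, -1.0]
width: 0.0238
gripper_force: 15.0
```

Request:
arm_command:
  commands:
    - {"tx":0,"ty":0,"tz":0,"twist":0}
    - {"tx":0,"ty":0,"tz":0,"twist":0}
    - {"tx":0,"ty":0,"tz":0,"twist":0}
    - {"tx":0,"ty":0,"tz":0,"twist":0}
    - {"tx":0,"ty":0,"tz":-0.06,"twist":0}
    - {"tx":0,"ty":0,"tz":-0.18,"twist":0}
    - {"tx":0,"ty":0,"tz":-0.3,"twist":0}
    - {"tx":0,"ty":0,"tz":-0.4,"twist":0}
  claw: 0.8

```text
t: 31.28
eef_pos: [0.4843, 0.3056, 0.0955]
ee_rot: [3.141, 0.0, 3.017]
force: [0.2, 0.7, 0.8]
width: 0.0682
gripper_force: 0.0
```

```bash
python3 - <<'E'
from h import *
s=get_state();print(s['t'],s['width'],s['gripper_force'],s['force'],s['eef_pos'])
mv(0.473,0.1265,-0.010,172.6,(.484,.3051,.094,172.6))
E
```

```text
31.2833 0.06822365350655632 0.0 [0.16447092 0.7324068  0.76360974] [0.48426733 0.30558241 0.09554369]
from [0.484  0.3051 0.094 ] 172.6 -> tx ty tz twist [-0.048 -0.714  0.416] -0.0 dist 0.207
```

Request:
arm_command:
  commands:
    - {"tx":-0.01,"ty":-0.1,"tz":0,"twist":0}
    - {"tx":-0.02,"ty":-0.22,"tz":0,"twist":0}
    - {"tx":-0.03,"ty":-0.35,"tz":0,"twist":0}
    - {"tx":-0.04,"ty":-0.48,"tz":0,"twist":0}
    - {"tx":-0.048,"ty":-0.6,"tz":0,"twist":0}
    - {"tx":-0.048,"ty":-0.68,"tz":0,"twist":0}
    - {"tx":-0.048,"ty":-0.714,"tz":0,"twist":0}
    - {"tx":-0.048,"ty":-0.714,"tz":0,"twist":0}

```text
t: 31.95
eef_pos: [0.4733, 0.1254, 0.094]
ee_rot: [3.141, -0.0, 3.014]
force: [0.1, 0.3, -0.8]
width: 0.0703
gripper_force: 0.0
```

Request:
arm_command:
  commands:
    - {"tx":0,"ty":0,"tz":0.06,"twist":0}
    - {"tx":0,"ty":0,"tz":0.14,"twist":0}
    - {"tx":0,"ty":0,"tz":0.22,"twist":0}
    - {"tx":0,"ty":0,"tz":0.3,"twist":0}
    - {"tx":0,"ty":0,"tz":0.36,"twist":0}
    - {"tx":0,"ty":0,"tz":0.4,"twist":0}
    - {"tx":0,"ty":0,"tz":0.415,"twist":0}
    - {"tx":0,"ty":0,"tz":0.415,"twist":0}

```text
t: 32.62
eef_pos: [0.4734, 0.1273, -0.0109]
ee_rot: [-3.14, -0.001, 3.017]
force: [0.1, 0.0, 0.8]
width: 0.0702
gripper_force: 0.0
```

Request:
arm_command:
  commands:
    - {"tx":0,"ty":0,"tz":0,"twist":0}
    - {"tx":0,"ty":0,"tz":0,"twist":0}
    - {"tx":0,"ty":0,"tz":0,"twist":0}
    - {"tx":0,"ty":0,"tz":0,"twist":0}
    - {"tx":0,"ty":0,"tz":0,"twist":0}
    - {"tx":0,"ty":0,"tz":0,"twist":0}
    - {"tx":0,"ty":0,"tz":0,"twist":0}
    - {"tx":0,"ty":0,"tz":0,"twist":0}
  claw: 0.3

```text
t: 33.28
eef_pos: [0.4739, 0.1271, -0.0095]
ee_rot: [3.141, 0.001, 3.016]
force: [-1.6, 0.1, 5.6]
width: 0.0411
gripper_force: 15.0
```

```bash
python3 - <<'E'
from h import *
s=get_state();print(s['t'],s['width'],s['gripper_force'],s['force'],s['eef_pos'])
mv(0.5614,0.2956,0.09,172.8)
E
```

```text
33.2833 0.04107218999190553 15.000893538817763 [-1.63941981  0.07682334  5.60796484] [ 0.47392992  0.12706728 -0.00950814]
from [ 0.4739  0.1271 -0.0095] 172.8 -> tx ty tz twist [-0.263  0.713 -0.398] 0.0001 dist 0.214
```

Request:
arm_command:
  commands:
    - {"tx":0,"ty":0,"tz":-0.05,"twist":0}
    - {"tx":0,"ty":0,"tz":-0.15,"twist":0}
    - {"tx":0,"ty":0,"tz":-0.27,"twist":0}
    - {"tx":0,"ty":0,"tz":-0.37,"twist":0}
    - {"tx":-0.03,"ty":0.08,"tz":-0.4,"twist":0}
    - {"tx":-0.07,"ty":0.19,"tz":-0.4,"twist":0}
    - {"tx":-0.11,"ty":0.3,"tz":-0.4,"twist":0}
    - {"tx":-0.15,"ty":0.41,"tz":-0.4,"twist":0}

```text
t: 33.95
eef_pos: [0.5241, 0.2248, 0.0904]
ee_rot: [3.141, 0.0, 3.016]
force: [0.8, 0.1, -1.2]
width: 0.0411
gripper_force: 15.0
```

Request:
arm_command:
  commands:
    - {"tx":-0.04,"ty":0.11,"tz":0,"twist":0}
    - {"tx":-0.08,"ty":0.2,"tz":0,"twist":0}
    - {"tx":-0.1,"ty":0.27,"tz":0,"twist":0}
    - {"tx":-0.113,"ty":0.303,"tz":0,"twist":0}
    - {"tx":-0.113,"ty":0.303,"tz":0,"twist":0}
    - {"tx":-0.113,"ty":0.303,"tz":0.03,"twist":0}
    - {"tx":-0.113,"ty":0.303,"tz":0.08,"twist":0}
    - {"tx":-0.113,"ty":0.303,"tz":0.14,"twist":0}

```text
t: 34.62
eef_pos: [0.5609, 0.2947, 0.055]
ee_rot: [3.141, 0.001, 3.016]
force: [0.1, -0.1, -0.7]
width: 0.0408
gripper_force: 15.0
```

```bash
python3 - <<'E'
from h import *
s=get_state();print(s['t'],s['width'],s['gripper_force'],s['force'],s['eef_pos'])
mv(0.5614,0.2956,-0.0072,172.8)
E
```

```text
34.6167 0.04080980391726312 14.999783132225275 [ 0.06032457 -0.07433885 -0.66762225] [0.5608876  0.29469344 0.05499253]
from [0.5609 0.2947 0.055 ] 172.8 -> tx ty tz twist [-0.002  0.004  0.249] -0.0001 dist 0.062
```

Request:
arm_command:
  commands:
    - {"tx":0,"ty":0,"tz":0.06,"twist":0}
    - {"tx":0,"ty":0,"tz":0.12,"twist":0}
    - {"tx":0,"ty":0,"tz":0.17,"twist":0}
    - {"tx":0,"ty":0,"tz":0.21,"twist":0}
    - {"tx":0,"ty":0,"tz":0.23,"twist":0}
    - {"tx":0,"ty":0,"tz":0.24,"twist":0}
    - {"tx":0,"ty":0,"tz":0.248,"twist":0}
    - {"tx":0,"ty":0,"tz":0.248,"twist":0}

```text
t: 35.28
eef_pos: [0.5613, 0.2954, -0.0063]
ee_rot: [3.141, 0.0, 3.016]
force: [-1.2, 0.4, -0.6]
width: 0.0412
gripper_force: 15.0
```

Request:
arm_command:
  commands:
    - {"tx":0,"ty":0,"tz":0,"twist":0}
    - {"tx":0,"ty":0,"tz":0,"twist":0}
    - {"tx":0,"ty":0,"tz":0,"twist":0}
    - {"tx":0,"ty":0,"tz":0,"twist":0}
    - {"tx":0,"ty":0,"tz":0,"twist":0}
    - {"tx":0,"ty":0,"tz":0,"twist":0}
    - {"tx":0,"ty":0,"tz":0,"twist":0}
    - {"tx":0,"ty":0,"tz":0,"twist":0}

```text
t: 35.95
eef_pos: [0.5615, 0.2959, -0.0065]
ee_rot: [3.141, 0.001, 3.017]
force: [-0.8, -0.2, 6.2]
width: 0.0412
gripper_force: 15.0
```

Request:
arm_command:
  commands:
    - {"tx":0,"ty":0,"tz":0,"twist":0}
    - {"tx":0,"ty":0,"tz":0,"twist":0}
    - {"tx":0,"ty":0,"tz":0,"twist":0}
    - {"tx":0,"ty":0,"tz":0,"twist":0}
    - {"tx":0,"ty":0,"tz":-0.06,"twist":0}
    - {"tx":0,"ty":0,"tz":-0.18,"twist":0}
    - {"tx":0,"ty":0,"tz":-0.32,"twist":0}
    - {"tx":0,"ty":0,"tz":-0.46,"twist":0}
  claw: 0.8

```text
t: 36.62
eef_pos: [0.5605, 0.2949, 0.1084]
ee_rot: [-3.14, -0.001, 3.016]
force: [1.1, 0.3, -0.9]
width: 0.0702
gripper_force: 0.0
```

Request:
arm_command:
  commands:
    - {"tx":0,"ty":-0.1,"tz":-0.1,"twist":0}
    - {"tx":0,"ty":-0.2,"tz":-0.15,"twist":0}
    - {"tx":0,"ty":-0.3,"tz":-0.2,"twist":0}
    - {"tx":0,"ty":-0.4,"tz":-0.25,"twist":0}
    - {"tx":0,"ty":-0.5,"tz":-0.3,"twist":0}
    - {"tx":0,"ty":-0.5,"tz":-0.3,"twist":0}
    - {"tx":0,"ty":-0.5,"tz":-0.3,"twist":0}
    - {"tx":0,"ty":-0.5,"tz":-0.3,"twist":0}

```text
t: 37.28
eef_pos: [0.5454, 0.1716, 0.1828]
ee_rot: [3.141, -0.0, 3.016]
force: [-1.3, 0.5, -0.2]
width: 0.0703
gripper_force: 0.0
```

```bash
python3 - <<'E'
from h import *
im=save('scene','s8.png')
for n in ['tall_cap','flat_cap','transformer','long_sink','choke']:
    for r in spot_point(n,'scene')[:2]: print(n,round(r['score'],2),np.round(r['uv']),ray(r['uv'],'scene',0.003).round(3))
cv2.imwrite('pics/s8c.png',cv2.resize(im[110:320,170:490,::-1],(800,525),interpolation=2))
E
```

```text
tall_cap 0.59 [220. 175.] [ 0.562 -0.263  0.003]
flat_cap 0.82 [256. 148.] [ 0.422 -0.274  0.003]
transformer 0.91 [237. 161.] [ 0.495 -0.27   0.003]
long_sink 0.75 [440. 265.] [0.488 0.303 0.003]
long_sink 0.59 [240. 161.] [ 0.489 -0.267  0.003]
choke 0.75 [417. 284.] [0.561 0.293 0.003]
```

View pics/s8c.png

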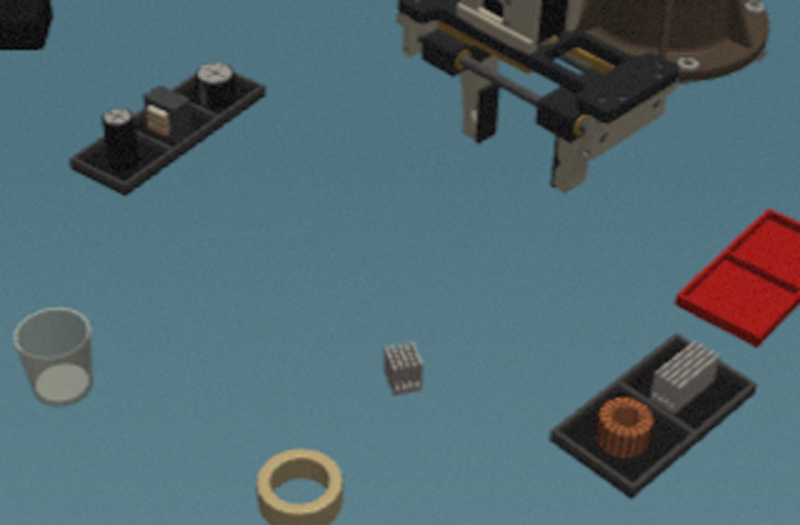

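All five parts stand upright in their pockets: tall cap (118,138), transformer (163,110) and flat cap (215,85) in one tray, choke (626,428) and long sink (685,377) in the other. The short sink, tape and cup haven't moved, and the gripper is clear.

```bash
python3 -c "
from station import *
print(job_done())"
```

```text
the job is handed in; nothing more can be done
None
```

Both kits are made up and the job is handed in at about 37 s of the 115 s allowed: in the last picture all five parts stand upright in their pockets and the short heat sink, tape roll and cup look unmoved; no verdict was returned.

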